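# Close the collar press with one turn of its hand wheel

## Task

Push the hand wheel on top of the collar press round by its upright red handle, clockwise seen from above, through exactly one full turn, so that the handle comes back in line with the white pointer, and do not run on past it or turn the wheel backwards. Push gently with the fingertips or the outside of the fingers and do not pinch the handle; leave the atomiser standing in the press, and everything else on the table where it stands.

Things in the scene. Friction and masses are not known exactly. Their poses are not given: they have to be found in the camera images.
- wheel (a joint): angle of the dark steel hand wheel about its vertical axis, rad; 0 at the start (red handle at the white pointer), grows clockwise seen from above, one full turn is 6.283; it can run past a turn either way. Stiff: about 3 N at the handle moves it, it does not coast and stays where it is left. A turn lowers the brass die in the press by 10 mm.
- handle: upright red plastic handle on the wheel rim at the end of one of three spokes, spinning freely on its own upright axis, 23 mm in diameter and 58 mm tall with a rounded top; origin at the centre of its underside, 202 mm above the table, z up; its axis is 68 mm from the wheel's axis
- wheel_hub (a point): centre of the wheel's hub, on top of it, on the wheel's axis, 216 mm above the table and the highest thing inside the handle's circle. The rim is 150 mm in outside diameter, its top 203 mm above the table.
- pointer (a point): tip of the white pointer that is fixed to the press and stands just outside the wheel rim, 197 mm above the table (its top 199 mm), 117 mm from the wheel's axis; the handle is in line between hub and pointer at the start and after each whole turn
- press: grey bench-top press fixed to the table, turned any way up to 1.2 rad; origin on the wheel's axis at table height, -x points to the pointer, column at +x; base plate 170 x 130 x 20 mm, head up to 165 mm, wheel above it
- atomiser: loose amber glass spray tube, 23 mm in diameter and 66 mm tall, standing in the brass nest of the press under the wheel; origin at the centre of its underside
- vial: loose amber vial with gold cap beside the press, 19 mm in diameter, 82 mm tall; origin at the centre of its underside
- gold_cap: loose gold cap beside the press, 30 mm in diameter, 24 mm tall; origin at the centre of its underside
- black_cap: loose black cap beside the press, 28 mm in diameter, 26 mm tall; origin at the centre of its underside
- flacon: loose round gold perfume bottle, 72 mm in diameter, 117 mm tall; origin at the centre of its underside
- carton: loose upright black carton, 75 x 85 x 130 mm; origin at the centre of its underside
- shaker: loose dark shaker bottle with a red carrying loop, 92 mm in diameter, 190 mm tall; origin at the centre of its underside

How it is judged:
On the way, in this order (a step that is already met when the one before it is completed fails the run):
1. the wheel is being turned clockwise by a push of the fingers on the handle (past 0.3 rad) (value of joint wheel above 0.3 rad and contact force between the fingers and handle above 0.2 N), for 0.02 s.
2. past half a turn, the fingers still push on the handle (value of joint wheel above 3.3 rad and contact force between the fingers and handle above 0.2 N), for 0.02 s.
At the end, for the whole second after the job is handed in: the wheel rests 6.283 rad (one turn) from its start, within 0.2 rad, the handle back at the pointer; the atomiser stands upright in the press within 10 mm of its start and all loose things stand upright within 20 mm of theirs (value of joint wheel between 6.0832 and 6.4832 rad and velocity of joint wheel between -0.05 and 0.05 rad/s and distance of atomiser from where it was at the start of the episode below 0.01 m and distance of each of vial, gold_cap, black_cap, flacon, carton, shaker from where it was at the start of the episode below 0.02 m and angle between each of atomiser, vial, gold_cap, black_cap, flacon, carton, shaker's own z axis and vertical below 0.15 rad); the robot touches nothing.
It fails at once if the wheel is run more than 0.2 rad past one turn (value of joint wheel above 6.4832 rad).
It fails at once if the wheel is turned backwards by more than 0.2 rad (value of joint wheel below -0.2 rad).
It fails at once if the handle is pinched or pushed roughly (over 30 N) (contact force between the fingers and handle above 30 N).
It fails at once if the atomiser is lifted, carried or pushed by 10 mm (distance of atomiser from where it was at the start of the episode above 0.01 m).
It fails at once if another loose thing is lifted, carried or pushed by 20 mm (distance of any of vial, gold_cap, black_cap, flacon, carton, shaker from where it was at the start of the episode above 0.02 m).
It also fails if it takes over 61 s, if anything falls off the work surface, if the arm or the gripper's body presses on something with over 40 N, if the wrist force passes 120 N, or if a joint passes its speed limit or range.

## Robot

A 6-joint arm with a two-finger parallel gripper is mounted at the origin on the work surface. World frame = base frame: x ahead of the robot, y to its left, z up, the work surface at z = 0. Lengths are in m, angles in rad, forces in N, time in s.
With the tool pointing down it reaches from about 0.225 to 0.875 m from the base axis. Payload 3.4 kg.
Tool frame: the origin (TCP) lies between the finger pads; the fingertips stand 8 mm ahead of it and the grasp point (between the pads) lies 11 mm behind it; z points along the fingers, y is the line along which they close (so a half turn about z gives the same grasp; the last joint's range is limited). The gripper opens to 85 mm and grips with 20 to 120 N. Pads are 22 mm wide; open, the fingers measure 114 mm over their backs; the gripper's body (76 mm by 85 mm) begins 54 mm behind the grasp point. The pads swing forward as they close: fully open they stand 13 mm farther back than shut.
Start: joints at [-1.457, 0.276, 1.505, -0, 1.361, -0.121], TCP at [0.134, -0.559, 0.239] pointing down, gripper open.
Joint ranges: [-2.89, 2.89], [-0.75, 2.08], [0.22, 2.7], [-1.18, 4.32], [0.11, 2.71], [-2.7, 2.7]. Speed limits (rad/s): [2.57, 2.57, 3.14, 3.14, 3.14, 3.14].

## Interface

Orientations are given as a unit quaternion [w, x, y, z].
In Python, from rig import manip gives the robot as it stands.
- The arm moves only by the tool move_arm, never from a script. Its argument "deltas" is a list that holds one entry, the list of rows, each a list of 5 numbers: the shift along the tool's x, y, z normalised to -1 to 1, where 1 is 80 cm, then the turn about the tool's z normalised to -1 to 1, where 1 is 120 degrees, then the closure, from -1 (fully open) to 1 (shut). In form: [[[tx, ty, tz, twist, grip], ...]]. A call has 1 to 12 rows; each row is the pose to reach, as a shift and turn from the pose commanded when the call began, along the tool's axes at that moment; what a row does not reach only later rows make up. A row lasts 1/10 s, in which the tool goes at most 50 mm and 8.59 degrees, less where a joint would pass 70% of its speed; a pose out of reach is approached as far as the arm can. A call with a number of a shift or a turn outside -1 to 1 is refused whole. A call with a gripper value outside its range is refused whole. The fingers move at their own pace and stop on an object; "squeeze" is the grip in N (left out, the last holds). Time passes only in rows, so rows that repeat a pose let the fingers close. It gives the time, the measured TCP pose, the force, the opening and the grip force at its end, in the units of the state.
- manip.get_state(): the state, without advancing time (a new reading comes with each control period).
- manip.get_image(name): name is "scene" or "top" or "wrist"; returns the picture (384x512x3 uint8, red, green, blue); there is no depth.
- manip.camera_params(name): a dict with "fx", "fy", "cx", "cy" (pixels), "R" (3x3) and "t" (3): a world point X has camera coordinates R X + t; the wrist camera has in their place "tool_from_camera" (4x4, takes a point from camera to tool coordinates, whose origin is the TCP and whose axes are the flange's). Camera axes: x right, y down, z forward; pixel columns grow to the right and rows downward; lengths in m; the calibration is good to about 2 mm. A picture is of the moment at which its call begins: read the wrist's pose just before it. camera_params takes no time and is no camera call.
- manip.sign_off(): hands the job in; it is judged then, once.
The state is a dict: "clock": time; "qpos": joint angles; "qd": joint speeds; "effort": joint torques, N m; "position": TCP position; "ee_rot": TCP orientation; "contact_force": force on the tool from outside, world axes, zero at the start; "moment": the same for the moment, N m; "width": finger opening in m; "gripper_force": force on a finger pad.
Only numpy, scipy, OpenCV 4.12 (cv2) and the standard library are available. Lean on these libraries where they do the work, as an engineer would, in place of code of your own. Each camera call takes 0.05 s, during which the arm holds its last target. There are 200 camera calls.

## Working session

There is one attempt and no reset: what is moved stays moved. The work goes in short steps, Python scripts to look and compute and a tool call to move; the robot and the scene stay as the last step left them, time stands still between calls to the robot, and variables do not carry over. Pictures are saved under pics/ and viewed, at most 10 in all, crops included, and the job is handed in when it is done.

Besides the shell and the picture viewer there is one more tool, called after "Emit:" as name(argument=value, ...), one argument or row to a line, values as JSON. move_arm: Moves the arm, as the interface text tells. Scaled input: -1 to 1 covers 80 cm each way for a shift and 120 degrees each way for a turn. Its arguments: {"type":"object","properties":{"deltas":{"type":"array","items":{"type":"array","items":{"type":"array","items":{"type":"number","minimum":-1,"maximum":1}}}},"squeeze":{"type":"number"}},"required":["deltas"]}

```bash
mkdir -p pics; python3 - <<'E'
from rig import manip
import cv2,numpy as np
s=manip.get_state();print({k:np.round(v,3) for k,v in s.items()})
for n in("scene","top"):
    im=manip.get_image(n);cv2.imwrite(f"pics/{n}0.png",im[:,:,::-1]);p=manip.camera_params(n);print(n,{k:np.round(v,3).tolist() for k,v in p.items()})
print(manip.camera_params("wrist"))
E
```

```text
{'clock': np.float64(0.0), 'qpos': array([-1.457,  0.277,  1.506, -0.   ,  1.361, -0.121]), 'qd': array([ 0.   ,  0.001, -0.   , -0.001,  0.001, -0.001]), 'effort': array([-3.0000e-03, -4.1678e+01, -2.4581e+01, -1.0000e-03,  1.1000e-02,
        0.0000e+00]), 'position': array([ 0.134, -0.559,  0.238]), 'ee_rot': array([-0.001,  0.993,  0.117, -0.   ]), 'contact_force': array([ 0.819,  0.127, -0.561]), 'moment': array([-0.047,  0.021,  0.047]), 'gripper_force': np.float64(0.0), 'width': np.float64(0.086)}
scene {'fx': 477.831, 'fy': 477.831, 'cx': 253.455, 'cy': 186.764, 'R': [[-0.733, 0.68, -0.003], [0.391, 0.417, -0.821], [-0.557, -0.603, -0.571]], 't': [0.396, -0.125, 1.662]}
top {'fx': 456.259, 'fy': 456.259, 'cx': 257.634, 'cy': 202.02, 'R': [[0.029, -0.999, -0.02], [-0.988, -0.026, -0.151], [0.151, 0.024, -0.988]], 't': [0.026, 0.589, 1.231]}
{'fx': 283.8060250496682, 'fy': 283.8060250496682, 'cx': 255.81103301981074, 'cy': 195.45677341844365, 'tool_from_camera': array([[ 1.32939390e-04, -9.44435115e-01, -3.28697878e-01,
         8.57692570e-02],
       [ 9.99999756e-01, -9.98088070e-05,  6.91219248e-04,
        -1.03928529e-03],
       [-6.85618673e-04, -3.28697890e-01,  9.44434872e-01,
        -1.34661336e-01],
       [ 0.00000000e+00,  0.00000000e+00,  0.00000000e+00,
         1.00000000e+00]])}
```

View pics/top0.png

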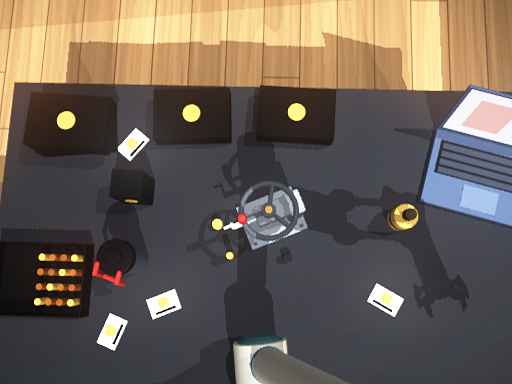

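View pics/scene0.png

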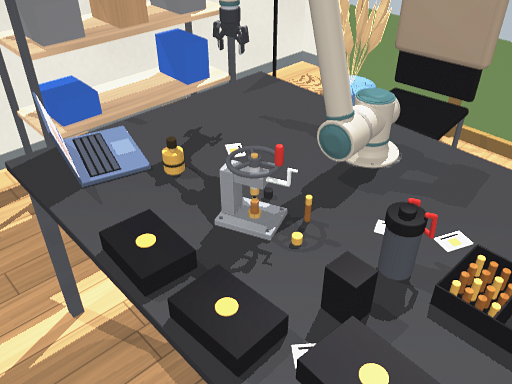

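The top view shows the hub at about (268,210), the handle's red top at (242,218) and the pointer at about (230,226). In the scene view the handle is at (279,155) and the hub at about (255,157).

```bash
cat > h.py <<'E'
import cv2,numpy as np
from rig import manip
def ray(n,u,v,z):
    p=manip.camera_params(n);R=np.array(p["R"]);t=np.array(p["t"])
    c=-R.T@t;d=R.T@np.array([(u-p["cx"])/p["fx"],(v-p["cy"])/p["fy"],1]);return c+d*(z-c[2])/d[2]
def tri(a,b):
    A=[];B=[]
    for n,u,v in(a,b):
        c=ray(n,u,v,.5);d=ray(n,u,v,0)-c;d/=np.linalg.norm(d);M=np.eye(3)-np.outer(d,d);A.append(M);B.append(M@c)
    return np.linalg.lstsq(np.vstack(A),np.hstack(B),rcond=None)[0]
def red(im,box):
    x0,y0,x1,y1=box;h=cv2.cvtColor(im[y0:y1,x0:x1],cv2.COLOR_RGB2HSV)
    m=((h[...,0]<6)|(h[...,0]>174))&(h[...,1]>150)&(h[...,2]>90)
    ys,xs=np.nonzero(m);return xs+x0,ys+y0
E
python3 - <<'E'
from h import *
t=cv2.imread("pics/top0.png");s=cv2.imread("pics/scene0.png")
rt=red(t[:,:,::-1].copy(),(215,165,320,260));rs=red(s[:,:,::-1].copy(),(220,130,310,200))
for r in(rt,rs):print(len(r[0]),r[0].min(),r[0].max(),r[1].min(),r[1].max(),r[0].mean(),r[1].mean())
a=("top",rt[0].mean(),rt[1].mean());b=("scene",rs[0].mean(),rs[1].mean())
print("handle",tri(a,b),ray(*a,.25),ray(*b,.231))
print("hub",ray("top",268,210,.216),"ptr",ray("top",229,226,.199))
c=np.hstack([cv2.resize(t[165:260,210:310],(400,380),interpolation=2),cv2.resize(s[130:240,210:310],(380,380),interpolation=2)])
cv2.imwrite("pics/c0.png",c)
E
```

```text
78 237 246 214 223 241.65384615384616 218.39743589743588
181 275 283 144 165 278.9337016574586 154.4696132596685
handle [0.52024583 0.07378754 0.23101204] [0.51765917 0.07311322 0.25      ] [0.52060425 0.07331631 0.231     ]
hub [0.54364541 0.01222711 0.216     ] ptr [0.50404742 0.10633796 0.199     ]
```

View pics/c0.png

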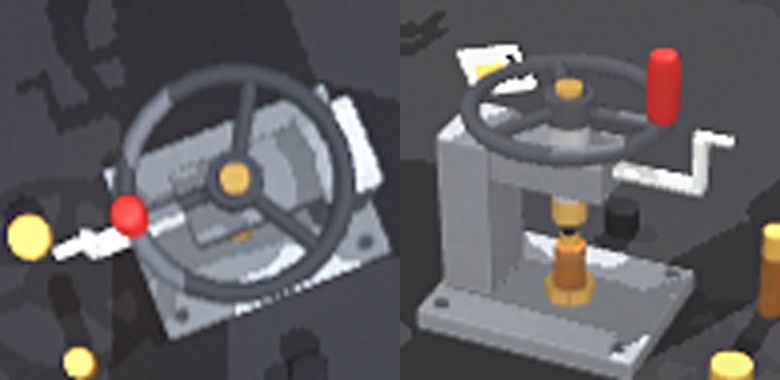

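The crop puts the hub's brass top at (268.7,209.5) in the top view and (254.7,155.5) in the scene view. The pointer tip is at (224,228) in the top view.

```bash
python3 - <<'E'
from h import *
H=ray("top",268.7,209.5,.216);P=ray("top",224,228,.199)
print(H,ray("scene",254.7,155.5,.216),tri(("top",268.7,209.5),("scene",254.7,155.5)),P)
print(np.linalg.norm((P-H)[:2]),np.arctan2(*(P-H)[1::-1]))
h=np.array([.5203,.0736]);d=h-H[:2];print(np.linalg.norm(d),np.arctan2(d[1],d[0]))
E
```

```text
[0.54490647 0.01057104 0.216     ] [0.55132951 0.01725822 0.216     ] [0.54549316 0.01070275 0.21072878] [0.49882314 0.11835741 0.199     ]
0.1172244633243659 1.9748190637842162
0.0676618671195757 1.9429990158556427
```

Emit:
move_arm(
  deltas=[
    [[0,0,-0.075,0,1],[0,0,-0.075,0,1],[0.604,-0.632,-0.075,0.112,1],[0.604,-0.632,-0.075,0.112,1],[0.604,-0.632,-0.075,0.112,1],[0.604,-0.632,-0.075,0.112,1],[0.604,-0.632,-0.075,0.112,1],[0.604,-0.632,-0.075,0.112,1],[0.604,-0.632,-0.075,0.112,1],[0.604,-0.632,-0.075,0.112,1],[0.604,-0.632,-0.075,0.112,1],[0.604,-0.632,-0.075,0.112,1]],
  ],
  squeeze=20,
)

```text
clock: 1.3
position: [0.3862, -0.1255, 0.2995]
ee_rot: [0.0, 1.0, -0.0, 0.0]
contact_force: [0.2, -0.9, 0.6]
width: 0.0001
gripper_force: 0.0
```

Emit:
move_arm(
  deltas=[
    [[0.125,-0.213,0,0,1],[0.125,-0.213,0,0,1],[0.125,-0.213,0,0,1],[0.125,-0.213,0,0,1],[0.125,-0.213,0,0,1],[0.125,-0.213,0,0,1],[0.125,-0.213,0,0,1]],
  ],
)

```text
clock: 2.0
position: [0.485, 0.0423, 0.299]
ee_rot: [0.0, 1.0, -0.0, -0.0]
contact_force: [-0.1, 0.3, -0.5]
width: 0.0001
gripper_force: 0.0
```

```bash
python3 - <<'E'
from h import *
s=manip.get_state();print(s["position"],s["ee_rot"],s["qpos"])
w=manip.get_image("wrist");c=manip.get_image("scene")
cv2.imwrite("pics/w1.png",np.hstack([w[:,:,::-1][:, 56:456],cv2.resize(c[60:240,180:360],(384,384))[:,:,::-1]]))
E
```

```text
[0.48500427 0.04230423 0.29904377] [ 4.07899348e-04  9.99999783e-01 -1.98305634e-04 -4.76914570e-04] [-5.53917536e-02  1.12205352e-01  1.57037352e+00 -8.72532412e-04
  1.45992120e+00  1.51589812e+00]
```

View pics/w1.png

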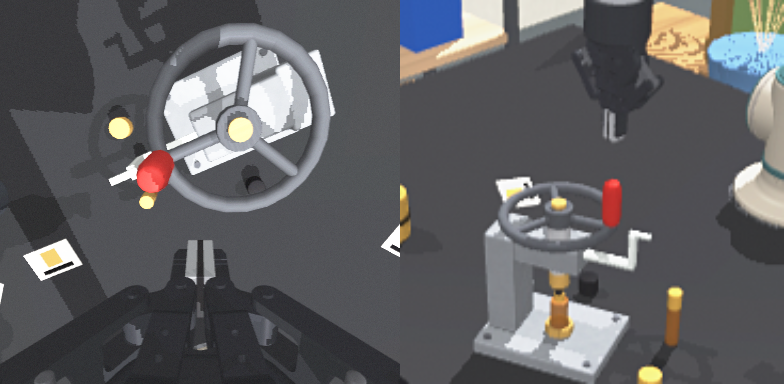

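The wrist view shows the hub at (295,129) in full-image columns and the red handle at about (211,172), with the shut fingertips well clear of both.

Emit:
move_arm(
  deltas=[
    [[0,0,0.04,0,1],[0,0,0.081,0,1],[0,0,0.081,0,1],[0,0,0.081,0,1]],
  ],
)

```text
clock: 2.5
position: [0.4854, 0.0421, 0.235]
ee_rot: [0.0, 1.0, -0.001, -0.0]
contact_force: [0.7, -0.3, 0.4]
width: 0.0003
gripper_force: 0.0
```

```bash
python3 - <<'E'
from h import *
p=manip.camera_params("wrist");T=np.array(p["tool_from_camera"])
R=np.diag([1,-1,-1.]);P=np.array([.485,.0423,.299])
def wr(u,v,z):
    d=R@T[:3,:3]@[(u-p["cx"])/p["fx"],(v-p["cy"])/p["fy"],1];c=P+R@T[:3,3];return c+d*(z-c[2])/d[2]
print(wr(295.5,129,.216),wr(163+56,114+40,.26))
c=np.array([.545,.0106]);s=manip.get_state();print(s["position"],s["contact_force"])
# waypoint table: finger on circle r=68, angle 2.6 downwards
d=s["position"][:2]-c;print(np.linalg.norm(d),np.arctan2(d[1],d[0]))
E
```

```text
[0.54761876 0.01357318 0.216     ] [0.53715248 0.06610518 0.26      ]
[0.48544128 0.04213142 0.23500177] [ 0.6831666  -0.25905173  0.43427659]
0.06739044218509353 2.6546890288646274
```

```bash
cat > plan.py <<'E'
from h import *
import sys
C=np.array([.546,.012]);P0=1.955
def plan(end_deg,n=12):
    s=manip.get_state();p=s["position"];d=p[:2]-C
    a0=np.degrees(np.arctan2(d[1],d[0]));end=end_deg
    while a0-end>180:a0-=360
    while a0-end<0:a0+=360
    print("now",np.round(a0,1),np.round(np.linalg.norm(d),4),p[2].round(4),s["contact_force"].round(1),s["clock"])
    a=np.radians(np.linspace(a0,end,n+1)[1:])
    w=C+.068*np.c_[np.cos(a),np.sin(a)];q=(w-p[:2])/.8
    print([[round(x,3),round(-y,3),0,0,1] for x,y in q])
def handle(tag=None):
    t=manip.get_image("top");r=red(t,(200,150,340,270))
    if len(r[0])>8:
        h=ray("top",r[0].mean(),r[1].mean(),.243)[:2]-C;a=np.arctan2(h[1],h[0]);print("handle",len(r[0]),np.degrees(a).round(1),np.linalg.norm(h).round(4),"turned mod2pi",((P0-a)%(2*np.pi)).round(3))
    else:print("hidden",len(r[0]))
    if tag:cv2.imwrite(f"pics/{tag}.png",t[:,:,::-1])
if __name__=="__main__":
    handle();plan(float(sys.argv[1]),int(sys.argv[2]) if len(sys.argv)>2 else 12)
E
python3 plan.py 110
```

```text
hidden 0
now 153.1 0.0669 0.2359 [-0.3  0.2  0.9] 2.55
[[np.float64(0.001), np.float64(-0.005), 0, 0, 1], [np.float64(0.004), np.float64(-0.01), 0, 0, 1], [np.float64(0.007), np.float64(-0.014), 0, 0, 1], [np.float64(0.011), np.float64(-0.018), 0, 0, 1], [np.float64(0.014), np.float64(-0.022), 0, 0, 1], [np.float64(0.018), np.float64(-0.026), 0, 0, 1], [np.float64(0.022), np.float64(-0.029), 0, 0, 1], [np.float64(0.027), np.float64(-0.032), 0, 0, 1], [np.float64(0.031), np.float64(-0.035), 0, 0, 1], [np.float64(0.036), np.float64(-0.038), 0, 0, 1], [np.float64(0.041), np.float64(-0.04), 0, 0, 1], [np.float64(0.046), np.float64(-0.042), 0, 0, 1]]
```

Emit:
move_arm(
  deltas=[
    [[0.001,-0.005,0,0,1],[0.004,-0.01,0,0,1],[0.007,-0.014,0,0,1],[0.011,-0.018,0,0,1],[0.014,-0.022,0,0,1],[0.018,-0.026,0,0,1],[0.022,-0.029,0,0,1],[0.027,-0.032,0,0,1],[0.031,-0.035,0,0,1],[0.036,-0.038,0,0,1],[0.041,-0.04,0,0,1],[0.046,-0.042,0,0,1]],
  ],
)

```text
clock: 3.75
position: [0.5226, 0.0769, 0.2344]
ee_rot: [0.0, 1.0, 0.0, -0.0]
contact_force: [-3.5, -0.8, 1.1]
width: 0.0002
gripper_force: 1.6
```

```bash
sed -i 's/round(x,3),round(-y,3)/float(round(x,3)),float(round(-y,3))/' plan.py
cat >> h.py <<'E'
def hs(C,P0=1.955):
    s=manip.get_image("scene");r=red(s,(205,125,315,205))
    if len(r[0])<15: print("scene hidden",len(r[0]));return
    # lowest-left/right: use column centre, visible top row
    h=ray("scene",r[0].mean(),r[1].mean(),.231)[:2]-C;a=np.arctan2(h[1],h[0])
    print("scene handle",len(r[0]),np.degrees(a).round(1),np.linalg.norm(h).round(4),"turned",((P0-a)%(2*np.pi)).round(3))
    return s
E
sed -i 's/    handle();plan/    handle();hs(C);plan/' plan.py
python3 plan.py 62; python3 -c "
from h import *
s=manip.get_image('scene');cv2.imwrite('pics/s2.png',cv2.resize(s[60:240,180:360],(540,540))[:,:,::-1])"
```

```text
hidden 0
scene handle 178 88.4 0.0675 turned 0.412
now 109.1 0.0689 0.2344 [-1.   0.3  0.8] 3.85
[[0.006, -0.001, 0, 0, 1], [0.012, -0.002, 0, 0, 1], [0.017, -0.003, 0, 0, 1], [0.023, -0.003, 0, 0, 1], [0.029, -0.004, 0, 0, 1], [0.035, -0.003, 0, 0, 1], [0.041, -0.003, 0, 0, 1], [0.046, -0.002, 0, 0, 1], [0.052, -0.0, 0, 0, 1], [0.057, 0.002, 0, 0, 1], [0.063, 0.004, 0, 0, 1], [0.068, 0.006, 0, 0, 1]]
```

View pics/s2.png

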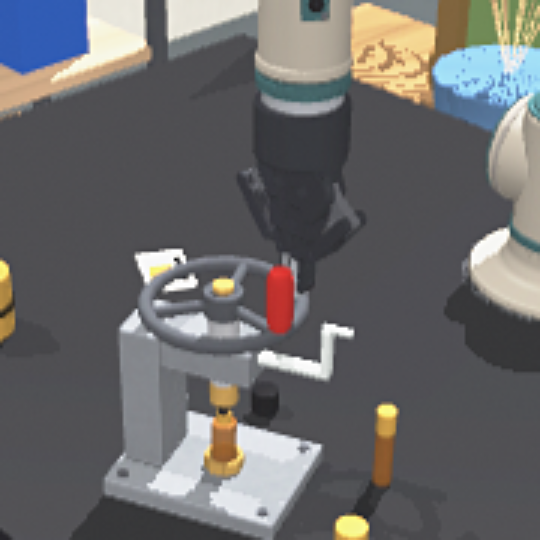

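The crop shows the fingers behind the handle, which is now turned about 0.41 rad.

Emit:
move_arm(
  deltas=[
    [[0.006,-0.001,0,0,1],[0.012,-0.002,0,0,1],[0.017,-0.003,0,0,1],[0.023,-0.003,0,0,1],[0.029,-0.004,0,0,1],[0.035,-0.003,0,0,1],[0.041,-0.003,0,0,1],[0.046,-0.002,0,0,1],[0.052,0,0,0,1],[0.057,0.002,0,0,1],[0.063,0.004,0,0,1],[0.068,0.006,0,0,1]],
  ],
)

```text
clock: 5.1
position: [0.5775, 0.0721, 0.2344]
ee_rot: [-0.0, 1.0, 0.0, 0.0]
contact_force: [-2.7, 1.9, 0.5]
width: -0.0001
gripper_force: 1.6
```

```bash
python3 plan.py 14
```

```text
hidden 0
scene handle 176 39.8 0.0684 turned 1.26
now 61.7 0.0679 0.2344 [-1.3  1.1  0.2] 5.2
[[0.005, 0.003, 0, 0, 1], [0.01, 0.006, 0, 0, 1], [0.015, 0.01, 0, 0, 1], [0.019, 0.014, 0, 0, 1], [0.023, 0.018, 0, 0, 1], [0.027, 0.023, 0, 0, 1], [0.03, 0.027, 0, 0, 1], [0.033, 0.032, 0, 0, 1], [0.036, 0.038, 0, 0, 1], [0.039, 0.043, 0, 0, 1], [0.041, 0.048, 0, 0, 1], [0.042, 0.054, 0, 0, 1]]
```

Emit:
move_arm(
  deltas=[
    [[0.005,0.003,0,0,1],[0.01,0.006,0,0,1],[0.015,0.01,0,0,1],[0.019,0.014,0,0,1],[0.023,0.018,0,0,1],[0.027,0.023,0,0,1],[0.03,0.027,0,0,1],[0.033,0.032,0,0,1],[0.036,0.038,0,0,1],[0.039,0.043,0,0,1],[0.041,0.048,0,0,1],[0.042,0.054,0,0,1]],
  ],
)

```text
clock: 6.4
position: [0.6108, 0.0285, 0.2345]
ee_rot: [-0.0, 1.0, 0.0, 0.0]
contact_force: [-0.9, 3.1, -1.3]
width: -0.0
gripper_force: 1.6
```

```bash
python3 plan.py -34
```

```text
hidden 7
scene handle 129 -4.7 0.0759 turned 2.037
now 13.5 0.0667 0.2345 [ 1.1  1.5 -0.7] 6.5
[[0.003, 0.005, 0, 0, 1], [0.004, 0.011, 0, 0, 1], [0.004, 0.017, 0, 0, 1], [0.004, 0.023, 0, 0, 1], [0.003, 0.029, 0, 0, 1], [0.003, 0.035, 0, 0, 1], [0.001, 0.04, 0, 0, 1], [-0.0, 0.046, 0, 0, 1], [-0.002, 0.051, 0, 0, 1], [-0.005, 0.057, 0, 0, 1], [-0.007, 0.062, 0, 0, 1], [-0.011, 0.067, 0, 0, 1]]
```

Emit:
move_arm(
  deltas=[
    [[0.003,0.005,0,0,1],[0.004,0.011,0,0,1],[0.004,0.017,0,0,1],[0.004,0.023,0,0,1],[0.003,0.029,0,0,1],[0.003,0.035,0,0,1],[0.001,0.04,0,0,1],[0,0.046,0,0,1],[-0.002,0.051,0,0,1],[-0.005,0.057,0,0,1],[-0.007,0.062,0,0,1],[-0.011,0.067,0,0,1]],
  ],
)

```text
clock: 7.7
position: [0.6021, -0.0256, 0.2346]
ee_rot: [0.0, 1.0, 0.0, 0.001]
contact_force: [2.9, 1.9, -0.6]
width: 0.0
gripper_force: 1.5
```

```bash
python3 plan.py -82
```

```text
handle 54 -59.0 0.0665 turned mod2pi 2.985
scene handle 18 -17.6 0.0699 turned 2.262
now -34.6 0.0672 0.2346 [ 1.5 -0.4  0.1] 7.8
[[-0.003, 0.005, 0, 0, 1], [-0.006, 0.01, 0, 0, 1], [-0.011, 0.014, 0, 0, 1], [-0.015, 0.018, 0, 0, 1], [-0.02, 0.021, 0, 0, 1], [-0.024, 0.025, 0, 0, 1], [-0.03, 0.028, 0, 0, 1], [-0.035, 0.03, 0, 0, 1], [-0.04, 0.032, 0, 0, 1], [-0.046, 0.034, 0, 0, 1], [-0.051, 0.035, 0, 0, 1], [-0.057, 0.037, 0, 0, 1]]
```

Emit:
move_arm(
  deltas=[
    [[-0.003,0.005,0,0,1],[-0.006,0.01,0,0,1],[-0.011,0.014,0,0,1],[-0.015,0.018,0,0,1],[-0.02,0.021,0,0,1],[-0.024,0.025,0,0,1],[-0.03,0.028,0,0,1],[-0.035,0.03,0,0,1],[-0.04,0.032,0,0,1],[-0.046,0.034,0,0,1],[-0.051,0.035,0,0,1],[-0.057,0.037,0,0,1]],
  ],
)

```text
clock: 9.0
position: [0.5558, -0.0546, 0.2346]
ee_rot: [0.0, 1.0, 0.0, 0.0]
contact_force: [3.8, 0.1, 0.9]
width: -0.0003
gripper_force: 1.6
```

```bash
python3 plan.py -130
```

```text
handle 43 -105.2 0.0689 turned mod2pi 3.79
scene handle 109 -96.5 0.0579 turned 3.64
now -82.5 0.0673 0.2345 [ 1.2 -0.3  0.2] 9.1
[[-0.006, 0.001, 0, 0, 1], [-0.012, 0.002, 0, 0, 1], [-0.017, 0.001, 0, 0, 1], [-0.023, 0.001, 0, 0, 1], [-0.029, -0.0, 0, 0, 1], [-0.035, -0.002, 0, 0, 1], [-0.04, -0.004, 0, 0, 1], [-0.046, -0.006, 0, 0, 1], [-0.051, -0.009, 0, 0, 1], [-0.056, -0.011, 0, 0, 1], [-0.061, -0.015, 0, 0, 1], [-0.066, -0.018, 0, 0, 1]]
```

Emit:
move_arm(
  deltas=[
    [[-0.006,0.001,0,0,1],[-0.012,0.002,0,0,1],[-0.017,0.001,0,0,1],[-0.023,0.001,0,0,1],[-0.029,0,0,0,1],[-0.035,-0.002,0,0,1],[-0.04,-0.004,0,0,1],[-0.046,-0.006,0,0,1],[-0.051,-0.009,0,0,1],[-0.056,-0.011,0,0,1],[-0.061,-0.015,0,0,1],[-0.066,-0.018,0,0,1]],
  ],
)

```text
clock: 10.3
position: [0.5033, -0.0398, 0.2345]
ee_rot: [-0.0, 1.0, 0.0, 0.0]
contact_force: [3.6, -1.2, -0.9]
width: -0.0003
gripper_force: 2.0
```

```bash
python3 plan.py -178
```

```text
handle 25 -155.0 0.0725 turned mod2pi 4.66
scene handle 157 -151.0 0.0663 turned 4.591
now -130.4 0.0677 0.2344 [ 1.2 -0.8 -0. ] 10.4
[[-0.005, -0.004, 0, 0, 1], [-0.009, -0.008, 0, 0, 1], [-0.012, -0.012, 0, 0, 1], [-0.016, -0.017, 0, 0, 1], [-0.019, -0.022, 0, 0, 1], [-0.022, -0.027, 0, 0, 1], [-0.024, -0.033, 0, 0, 1], [-0.026, -0.038, 0, 0, 1], [-0.028, -0.044, 0, 0, 1], [-0.029, -0.05, 0, 0, 1], [-0.03, -0.056, 0, 0, 1], [-0.03, -0.062, 0, 0, 1]]
```

Emit:
move_arm(
  deltas=[
    [[-0.005,-0.004,0,0,1],[-0.009,-0.008,0,0,1],[-0.012,-0.012,0,0,1],[-0.016,-0.017,0,0,1],[-0.019,-0.022,0,0,1],[-0.022,-0.027,0,0,1],[-0.024,-0.033,0,0,1],[-0.026,-0.038,0,0,1],[-0.028,-0.044,0,0,1],[-0.029,-0.05,0,0,1],[-0.03,-0.056,0,0,1],[-0.03,-0.062,0,0,1]],
  ],
)

```text
clock: 11.6
position: [0.4791, 0.0098, 0.2344]
ee_rot: [0.0, 1.0, 0.0, -0.0]
contact_force: [0.2, -2.5, -0.2]
width: 0.0
gripper_force: 1.8
```

```bash
python3 plan.py -214 11
```

```text
hidden 0
scene handle 172 159.9 0.0655 turned 5.448
now -178.8 0.067 0.2343 [ 0.  -1.  -0.5] 11.7
[[-0.001, -0.005, 0, 0, 1], [-0.001, -0.009, 0, 0, 1], [-0.0, -0.014, 0, 0, 1], [0.0, -0.019, 0, 0, 1], [0.002, -0.023, 0, 0, 1], [0.003, -0.028, 0, 0, 1], [0.004, -0.032, 0, 0, 1], [0.006, -0.037, 0, 0, 1], [0.008, -0.041, 0, 0, 1], [0.011, -0.045, 0, 0, 1], [0.013, -0.049, 0, 0, 1]]
```

Emit:
move_arm(
  deltas=[
    [[-0.001,-0.005,0,0,1],[-0.001,-0.009,0,0,1],[0,-0.014,0,0,1],[0,-0.019,0,0,1],[0.002,-0.023,0,0,1],[0.003,-0.028,0,0,1],[0.004,-0.032,0,0,1],[0.006,-0.037,0,0,1],[0.008,-0.041,0,0,1],[0.011,-0.045,0,0,1],[0.013,-0.049,0,0,1]],
  ],
)

```text
clock: 12.8
position: [0.4896, 0.0492, 0.2344]
ee_rot: [-0.0, 1.0, 0.0, -0.0]
contact_force: [-2.3, -1.3, 0.4]
width: 0.0002
gripper_force: 1.5
```

```bash
python3 plan.py -224 5
python3 - <<'E'
from h import *
s=manip.get_image('scene');r=red(s,(205,125,315,205));print(r[0].mean(),r[1].mean(),len(r[0]),"start 278.9 154.5 181")
E
```

```text
hidden 0
scene handle 174 124.0 0.0657 turned 6.075
now -213.8 0.0675 0.2344 [-2.1 -0.1 -0.9] 12.9
[[0.001, -0.003, 0, 0, 1], [0.003, -0.005, 0, 0, 1], [0.005, -0.008, 0, 0, 1], [0.007, -0.01, 0, 0, 1], [0.009, -0.012, 0, 0, 1]]
280.1666666666667 151.8735632183908 174 start 278.9 154.5 181
```

Emit:
move_arm(
  deltas=[
    [[0.001,-0.003,0,0,1],[0.003,-0.005,0,0,1],[0.005,-0.008,0,0,1],[0.007,-0.01,0,0,1],[0.009,-0.012,0,0,1],[0.009,-0.012,0,0,1]],
  ],
)

```text
clock: 13.55
position: [0.4974, 0.0583, 0.2344]
ee_rot: [0.0, 1.0, 0.0, 0.0]
contact_force: [-0.9, -2.3, -1.6]
width: -0.0001
gripper_force: 1.0
```

```bash
python3 plan.py -225 3
```

```text
hidden 0
scene handle 172 114.2 0.0666 turned 6.246
now -223.6 0.0672 0.2345 [-2.  -1.  -1.6] 13.65
[[-0.0, -0.001, 0, 0, 1], [0.0, -0.002, 0, 0, 1], [0.001, -0.002, 0, 0, 1]]
```

Emit:
move_arm(
  deltas=[
    [[-0.02,0.012,0,0,1],[-0.05,0.03,0,0,1],[-0.05,0.03,0,0,1],[-0.05,0.03,-0.06,0,1],[-0.05,0.03,-0.12,0,1],[-0.05,0.03,-0.15,0,1],[-0.08,0.2,-0.15,0,1],[-0.08,0.2,-0.15,0,1],[-0.08,0.2,-0.15,0,1],[-0.08,0.2,-0.15,0,1],[-0.08,0.2,-0.15,0,1],[-0.08,0.2,-0.15,0,1]],
  ],
)

```text
clock: 14.85
position: [0.4336, -0.1008, 0.3547]
ee_rot: [-0.0, 1.0, 0.001, 0.001]
contact_force: [0.1, -0.2, 0.9]
width: -0.0002
gripper_force: 0.0
```

```bash
python3 - <<'E'
from plan import *
handle("top9");s=hs(C);t=cv2.imread("pics/top9.png")
r=red(t[:,:,::-1].copy(),(215,165,320,260));print(r[0].mean(),r[1].mean(),"start 241.65 218.4")
cv2.imwrite("pics/f.png",np.hstack([t[100:340],cv2.resize(s[125:275,205:355],(240,240))[:,:,::-1]]))
E
```

```text
handle 76 117.5 0.0676 turned mod2pi 6.187
scene handle 174 114.6 0.0663 turned 6.238
242.26315789473685 219.97368421052633 start 241.65 218.4
```

View pics/f.png

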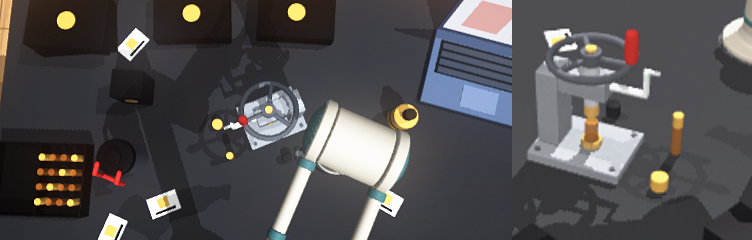

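The handle is back at the pointer, about 0.05 rad short and inside the tolerance. Everything visible is standing and the arm is clear.

```bash
python3 -c "
from rig import manip
print(manip.sign_off())"
```

```text
the job is handed in; nothing more can be done
None
```

I pushed the wheel one full turn clockwise and handed the job in. By the camera images the handle rests about 0.05 rad short of the pointer (tolerance 0.2 rad), everything visible is standing, and the arm is clear; the hand-in gave no verdict.

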